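# Sort awls and a last on the shoemaker's bench

## Task

Sort what is left on the shoemaker's bench by type: the awl goes into the blue tray, lying flat with the awl that is already there, and the yellow shoe last goes into the red tray, standing on its sole. Take the awl that stands in the wooden block out of it, lay it down flat on the open bench and let it go, then pick it up again crosswise, so that it hangs level, and put it in its tray. Put things down rather than dropping them from a height, and do not disturb the hammer, thread spool and polish tin.

Things in the scene. Friction and masses are not known exactly. Their poses are not given: they have to be found in the camera images.
- awl_standing: awl, 170 mm long, 0.1 kg: wooden handle 96 mm long, 26 x 26 mm, edges rounded, flat sides parallel from 38 mm behind to 28 mm ahead of the origin; 17 mm brass ferrule, 6 mm steel spike. Origin on the axis amid the handle; x runs to the tip, y and z square to the flat sides. Starts upright in the stand, spike down, origin 127 mm above the bench.
- awl_sorted: awl, 170 mm long, 0.1 kg: wooden handle 96 mm long, 26 x 26 mm, edges rounded, flat sides parallel from 38 mm behind to 28 mm ahead of the origin; 17 mm brass ferrule, 6 mm steel spike. Origin on the axis amid the handle; x runs to the tip, y and z square to the flat sides. Starts lying in the blue tray along one long wall (the tray's +y side) and stays in it.
- awl_standing_tip (a point): tip of the spike of the awl that starts in the stand, 122 mm ahead of its origin
- awl_standing_butt (a point): butt end of the handle of the awl that starts in the stand, 48 mm behind its origin
- awl_sorted_tip (a point): tip of the spike of the awl that starts in the blue tray, 122 mm ahead of its origin
- awl_sorted_butt (a point): butt end of the handle of the awl that starts in the blue tray, 48 mm behind its origin
- last: yellow plastic shoe last (a solid foot form), 160 mm long, 58 mm wide, 78 mm high, about 0.3 kg, standing on its flat sole on the bench. Origin at the centre of the sole, x towards the toe, z up. Its heel block (from 62 to 14 mm behind the origin, 35 to 76 mm above the sole) has parallel upright sides 40 mm apart across y.
- last_grip (a point): point in the middle of the last's heel block, 38 mm behind its origin and 58 mm above the sole
- last_toe (a point): toe end of the last, 78 mm ahead of its origin, 10 mm above the sole
- last_heel (a point): heel end of the last, 78 mm behind its origin, 10 mm above the sole
- stand: light wooden block fixed to the bench, 90 x 75 mm, 65 mm high, with a 13 mm square hole 62 mm deep in the middle of its top, in which the awl's spike stands loosely. Origin at the centre of its underside.
- awl_tray: blue low open tray, fixed to the bench, 240 mm long (its x) by 160 mm wide (its y), 25 mm high, walls and floor 5 mm thick. Origin at the centre of its underside. For the awls.
- last_tray: red low open tray, fixed to the bench, 240 mm long (its x) by 160 mm wide (its y), 25 mm high, walls and floor 5 mm thick. Origin at the centre of its underside. For the last.
- hammer: bystander: hammer 220 mm long lying on the bench beyond the work; leave alone
- thread_spool: bystander: cream thread spool, 52 mm across, 60 mm high, standing; leave alone
- polish_tin: bystander: black and dark red polish tin, 82 mm across, 28 mm high; leave alone
Not all that is in view belongs to the job. Leave any turquoise look-alike of the awl_standing alone.

How it is judged:
By the outcome, as a careful person would: the job done as asked, in the order asked, and still so for the second after the job is handed in, with the robot touching nothing.
It also fails if it takes over 67 s, if anything falls off the work surface, if the arm or the gripper's body presses on something with over 40 N, if the wrist force passes 120 N, or if a joint passes its speed limit or range.

## Robot

A 7-joint arm with a two-finger parallel gripper is mounted at the origin on the work surface. World frame = base frame: x ahead of the robot, y to its left, z up, the work surface at z = 0. Lengths are in m, angles in rad, forces in N, time in s.
With the tool pointing down it reaches from about 0.4 to 0.85 m from the base axis. Payload 6.9 kg.
Tool frame: the origin (TCP) lies at the very end of the fingers, on their centre line; the grasp point (between the pads) lies 19 mm behind it; z points along the fingers, y is the line along which they close (so a half turn about z gives the same grasp; the last joint's range is limited). The gripper opens to 85 mm and grips with 20 to 120 N. Pads are 22 mm wide; open, the fingers measure 114 mm over their backs; the gripper's body (76 mm by 85 mm) begins 54 mm behind the grasp point. The pads swing forward as they close: fully open they stand 13 mm farther back than shut.
Start: joints at [1.454, 0.507, -0.238, 1.5, 0.126, 1.149, -0.155], TCP at [0.138, -0.61, 0.231] pointing down, gripper open.
Joint ranges: [-3.08, 3.08], [-0.24, 2.05], [-1.43, 1.35], [0, 2.5], [-1.52, 4.66], [0.17, 1.96], [-2.89, 2.89]. Speed limits (rad/s): [2.39, 2.39, 3.14, 3.14, 3.14, 3.14, 3.14].

## Interface

Orientations are given as a rotation vector (axis times angle).
In Python, from workcell import read_state, optics, bot gives the robot as it stands.
- The arm moves only by the shell command python3 -m handwheel 'ROWS' [OPENING] [FORCE]. ROWS is JSON, a list of rows, each a list of 2 entries, a list of its own where there are three numbers: the shift along the tool's x, y, z in cm, then the turn about the tool's z in rad. A call has 1 to 20 rows; each row shifts and turns the commanded pose from where the row before left it, along the tool's axes as they then stand; what a row does not reach is not made up. A row lasts 1/12 s, in which the tool goes at most 41.7 mm and 7.16 degrees, less where a joint would pass 70% of its speed; a pose out of reach is approached as far as the arm can. A call is refused whole if a number of a shift passes 4.17 or a number of a turn 0.125, either way. A call with a gripper value outside its range is refused whole. OPENING is the opening, from 0 (shut) to 1 (fully open), set as the call begins (- or left out, the last holds). The fingers move at their own pace and stop on an object; FORCE is the grip in N (left out, the last holds). Time passes only in rows, so rows that do not move let the fingers close. It gives the time, the measured TCP pose, the force, the opening and the grip force at its end, in the units of the state.
- read_state(): the state, without advancing time (a new reading comes with each control period).
- optics.snapshot(name): name is "scene" or "top" or "wrist"; returns the picture (420x560x3 uint8, blue, green, red); there is no depth.
- optics.camera_model(name): a dict with "fovy" (degrees; the focal length in pixels is half the picture's height over the tangent of half this angle, whatever the lens; pixels are square), "cx", "cy" (the principal point, pixels), "R" (3x3) and "t" (3): a world point X has camera coordinates R X + t. Camera axes: x right, y down, z forward; pixel columns grow to the right and rows downward; lengths in m; the calibration is good to about 2 mm. The wrist camera is an equidistant fisheye: a pixel r from the principal point sees the ray r / f radians off the axis. A picture is of the moment at which its call begins: read the wrist's pose just before it. camera_model takes no time and is no camera call; for the wrist camera it gives the pose at the moment of the call.
- bot.hand_in(): hands the job in; it is judged then, once.
The state is a dict: "time": time; "joints": joint angles; "joint_vel": joint speeds; "joint_efforts": joint torques, N m; "tcp_pos": TCP position; "ee_rot": TCP orientation; "wrist_force": force on the tool from outside, world axes, zero at the start; "ft_torque": the same for the moment, N m; "width": finger opening in m; "finger_force": force on a finger pad.
Only numpy, scipy, OpenCV 4.12 (cv2) and the standard library are available. Lean on these libraries where they do the work, as an engineer would, in place of code of your own. Each camera call takes 0.05 s, during which the arm holds its last target. There are 200 camera calls.

## Working session

There is one attempt and no reset: what is moved stays moved. The work goes in short steps, Python scripts to look and compute and a shell command to move; the robot and the scene stay as the last step left them, time stands still between calls to the robot, and variables do not carry over. Pictures are saved under pics/ and viewed, at most 10 in all, crops included, and the job is handed in when it is done.

```bash
mkdir -p pics; ls; python3 - <<'E'
from workcell import read_state, optics
import cv2,numpy as np
s=read_state();print({k:np.round(v,3) for k,v in s.items()})
for n in("scene","top","wrist"):
    m=optics.camera_model(n);print(n,m)
    cv2.imwrite(f"pics/{n}0.png",optics.snapshot(n))
E
```

```text
pics
{'time': np.float64(0.0), 'joints': array([ 1.454,  0.508, -0.238,  1.501,  0.126,  1.149, -0.155]), 'joint_vel': array([-0.001, -0.   ,  0.   , -0.001,  0.001, -0.002, -0.   ]), 'joint_efforts': array([ 0.0000e+00, -6.2059e+01, -2.1860e+00, -2.4965e+01,  1.3000e-02,
        1.2000e-02, -0.0000e+00]), 'tcp_pos': array([ 0.138, -0.609,  0.23 ]), 'ee_rot': array([-3.12 , -0.349,  0.   ]), 'wrist_force': array([-0.117,  0.276, -0.345]), 'ft_torque': array([ 0.072,  0.005, -0.069]), 'finger_force': np.float64(0.0), 'width': np.float64(0.086)}
scene {'fovy': 48.1469160006541, 'cx': 275.6286489589196, 'cy': 213.00538084353607, 'R': array([[ 1.16233314e-01,  9.93221634e-01, -7.76203146e-04],
       [ 6.31620422e-01, -7.45194416e-02, -7.71688082e-01],
       [-7.66515140e-01,  8.92055975e-02, -6.36000709e-01]]), 't': array([-0.16414554, -0.26259651,  2.00795337])}
top {'fovy': 57.58486023783596, 'cx': 277.5952234101893, 'cy': 206.09223624244981, 'R': array([[ 0.02866691, -0.99945261,  0.01651319],
       [-0.98687204, -0.0309251 , -0.15851564],
       [ 0.15893954, -0.01175225, -0.98721837]]), 't': array([0.06214168, 0.60504254, 1.2821369 ])}
wrist {'fovy': 65.70646984690485, 'cx': 280.3290082411962, 'cy': 209.68644468204982, 'R': array([[ 0.22117763, -0.97523123, -0.00212073],
       [-0.92759519, -0.21104436,  0.30826521],
       [-0.30107743, -0.06621419, -0.95129809]]), 't': array([-0.62448   , -0.04014342,  0.38061767])}
```

View pics/top0.png

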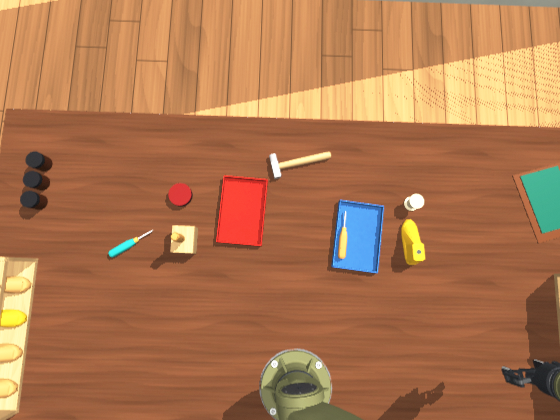

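View pics/scene0.png

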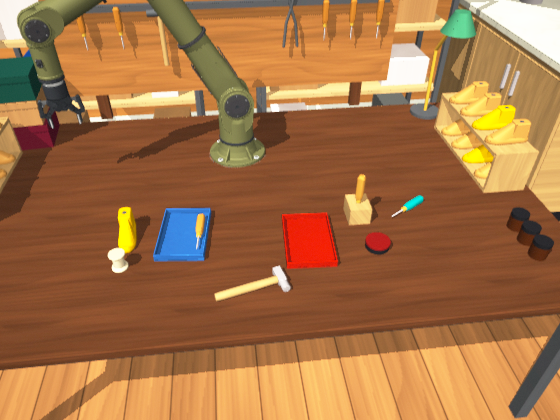

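The top view shows the standing awl at (177,237) in the wooden block (183,240), and the turquoise look-alike lying at (130,243). The yellow last is at (413,243), beside the spool (414,202). The blue tray with the sorted awl is at (358,237), the red tray at (243,211).

Awl candidates: orange upright one in the block (177,237), orange one in the blue tray (343,237), turquoise one (130,243). The first fits, because it is upright in the block and orange. Last candidates: yellow one on the bench (413,243), yellow ones in the rack (10,318). The first fits, because it stands on the bench.

```bash
cat > h.py <<'E'
from workcell import read_state, optics
import cv2,numpy as np
from scipy.spatial.transform import Rotation as Rn
def snap(n):
    m=optics.camera_model(n); return optics.snapshot(n),m
def rays(m,px,fish=False):
    px=np.atleast_2d(np.float64(px)); f=210/np.tan(np.radians(m["fovy"]/2))
    d=(px-[m["cx"],m["cy"]])/f
    if fish:
        r=np.linalg.norm(d,axis=1,keepdims=True); d3=np.hstack([d/np.maximum(r,1e-9)*np.sin(r),np.cos(r)])
    else: d3=np.hstack([d,np.ones((len(d),1))])
    R=np.array(m["R"]);return -R.T@np.array(m["t"]),d3@R
def plane(m,px,z,fish=False):
    c,d=rays(m,px,fish);return c+d*((z-c[2])/d[:,2:])
def proj(m,X,fish=False):
    c=np.atleast_2d(X)@np.array(m["R"]).T+m["t"];f=210/np.tan(np.radians(m["fovy"]/2))
    if fish:
        r=np.linalg.norm(c[:,:2],axis=1,keepdims=True);d=c[:,:2]/r*np.arctan2(r,c[:,2:])
    else:d=c[:,:2]/c[:,2:]
    return d*f+[m["cx"],m["cy"]]
def blobs(img,lo,hi,amin=30,roi=None):
    k=cv2.inRange(cv2.cvtColor(img,cv2.COLOR_BGR2HSV),np.array(lo),np.array(hi))
    if roi:
        z=np.zeros_like(k);a,b,c,d=roi;z[b:d,a:c]=k[b:d,a:c];k=z
    cs,_=cv2.findContours(k,cv2.RETR_EXTERNAL,cv2.CHAIN_APPROX_NONE)
    return sorted([c for c in cs if cv2.contourArea(c)>=amin],key=cv2.contourArea,reverse=True)
E
python3 - <<'E'
from h import *
img=cv2.imread("pics/top0.png");m=optics.camera_model("top")
for n,lo,hi,z,roi in(("red",(0,150,80),(6,255,255),.025,(210,165,275,255)),("red2",(170,150,80),(180,255,255),.025,(210,165,275,255)),("blue",(100,150,60),(125,255,255),.025,(325,190,390,280)),("yellow",(22,150,120),(33,255,255),.04,(390,210,440,275)),("awl",(8,150,120),(20,255,255),.12,(165,225,185,250)),("awl2",(8,130,120),(22,255,255),.018,(325,200,390,270)),("stand",(10,40,120),(25,150,255),.065,(160,215,210,265))):
    for c in blobs(img,lo,hi,25,roi)[:2]:
        r=cv2.minAreaRect(c);bx=cv2.boxPoints(r)
        print(n,cv2.contourArea(c),np.round(r[0]),np.round(r[1]),"centre",plane(m,r[0],z)[0].round(3),"box",plane(m,bx,z)[:,:2].round(3).tolist())
a=cv2.resize(img[210:270,110:210],None,fx=4,fy=4,interpolation=2);b=cv2.resize(img[190:280,320:440],None,fx=3.333,fy=3.333,interpolation=2)
o=np.zeros((300,800,3),np.uint8);o[:240,:400]=a;o[:,400:]=b[:300,:400];cv2.imwrite("pics/crop0.png",o)
E
```

```text
red 3018.5 [242. 210.] [46. 68.] centre [0.588 0.206 0.025] box [[0.473, 0.293], [0.717, 0.283], [0.706, 0.117], [0.463, 0.132]]
blue 2920.5 [358. 236.] [46. 68.] centre [ 0.508 -0.205  0.025] box [[0.397, -0.113], [0.635, -0.137], [0.622, -0.299], [0.384, -0.27]]
yellow 443.0 [413. 240.] [42. 19.] centre [ 0.5   -0.393  0.04 ] box [[0.567, -0.352], [0.579, -0.417], [0.434, -0.435], [0.422, -0.371]]
awl 45.5 [168. 230.] [9. 6.] centre [0.503 0.434 0.12 ] box [[0.518, 0.445], [0.518, 0.425], [0.489, 0.423], [0.488, 0.443]]
awl 33.0 [179. 238.] [7. 8.] centre [0.475 0.396 0.12 ] box [[0.47, 0.412], [0.493, 0.399], [0.481, 0.38], [0.458, 0.393]]
awl2 511.5 [370. 234.] [69. 37.] centre [ 0.516 -0.251  0.018] box [[0.638, -0.186], [0.642, -0.319], [0.398, -0.314], [0.394, -0.185]]
awl2 353.5 [332. 234.] [69. 13.] centre [ 0.512 -0.113  0.018] box [[0.635, -0.089], [0.637, -0.136], [0.393, -0.136], [0.392, -0.091]]
stand 665.0 [184. 237.] [32. 37.] centre [0.486 0.395 0.065] box [[0.428, 0.449], [0.551, 0.448], [0.545, 0.341], [0.422, 0.343]]
```

View pics/crop0.png

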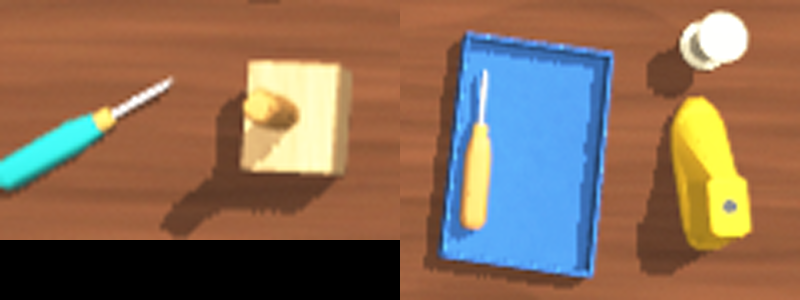

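The crop confirms it: the orange-brown awl stands in the block (butt at (258,104) in the crop), the turquoise one lies apart. The yellow last has its heel block at (730,206) and its toe at (690,100) in the crop. I'm moving towards the stand for a closer look.

```bash
python3 -m handwheel '[[[0,0,-2],0.112],[[0,0,-2],0.112],[[3.4,-1,-1],0],[[3.4,-1.5,-1],0],[[3.4,-2,0],0],[[3.4,-2,0],0],[[3.4,-2,0],0],[[3.4,-2,0],0],[[3.4,-2,0],0],[[3,-2,0],0],[[2,-3,0],0],[[1,-4,0],0],[[0,-4,0],0],[[0,-4,0],0],[[0,-4,0],0],[[0,-4,0],0],[[0,-4,0],0],[[0,-4,0],0],[[0,-4,0],0],[[0,-4,0],0]]' 1 20
python3 -m handwheel '[[[0,-4,0],0],[[0,-4,0],0],[[0,-4,0],0],[[0,-4,0],0],[[0,-4,0],0],[[0,-4,0],0],[[0,-4,0],0],[[0,-3,0],0],[[0,-2,0],0],[[0,0,0],0],[[0,0,0],0]]'
python3 - <<'E'
from h import *
s=read_state();print(s["tcp_pos"].round(4),np.round(s["ee_rot"],3),np.round(s["joints"],2))
i,m=snap("wrist");cv2.imwrite("pics/w1.png",i);np.save("w1.npy",m,allow_pickle=True)
t=optics.camera_model("top")
print("stand top",plane(t,(182.5,239.5),.065),"butt",plane(t,(174.5,236),.172))
print(proj(m,[[.48,.4,.065],[.48,.4,.175]],True))
E
```

```text
time: 1.82
tcp_pos: [0.4361, -0.0731, 0.2913]
ee_rot: [3.141, -0.002, 0.0]
wrist_force: [0.8, -0.7, 0.2]
width: 0.0854
finger_force: 0.0
time: 2.73
tcp_pos: [0.4366, 0.256, 0.2909]
ee_rot: [3.141, 0.002, -0.002]
wrist_force: [-0.2, -0.7, -0.0]
width: 0.0855
finger_force: 0.0
[0.4366 0.256  0.2909] [ 3.141e+00  2.000e-03 -2.000e-03] [-0.15  0.31 -0.59  1.7   0.18  1.19 -2.35]
stand top [[0.47599133 0.39785786 0.065     ]] butt [[0.47909235 0.3983311  0.172     ]]
[[158.60905445 142.36091595]
 [115.31824254 157.35080686]]
```

View pics/w1.png

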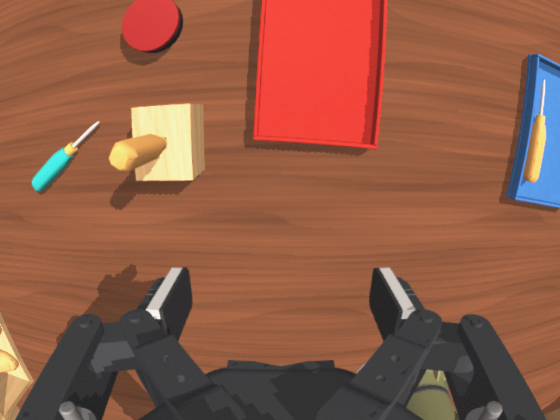

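The wrist view shows the butt at about (119,158), the stand top centre at about (162,142) and the turquoise awl at (60,165). Next I put the camera over the awl to get its position and yaw.

```bash
python3 - <<'E'
from h import *
m=optics.camera_model("wrist")
print("cam",-np.array(m["R"]).T@m["t"],np.array(m["R"])[2])
print("butt",plane(m,(120,157),.172,True),"stand",plane(m,(163,143),.065,True))
E
python3 -m handwheel '[[[-1,-3,0],0],[[-1,-3,0],0],[[-1,-3,0],0],[[0,-3,0],0],[[0,-2,0],0],[[0,0,0],0],[[0,0,0],0]]'
python3 - <<'E'
from h import *
s=read_state();print(s["tcp_pos"].round(4),np.round(s["joints"],2))
i,m=snap("wrist")
c=proj(m,[[.478,.398,.172]],True)[0];print(c,"cam",-np.array(m["R"]).T@m["t"])
x,y=[int(v) for v in c];x0=max(0,x-75);y0=max(0,y-75)
cv2.imwrite("pics/w2.png",cv2.resize(i[y0:y0+150,x0:x0+150],None,fx=4,fy=4,interpolation=2));print(x0,y0)
E
```

```text
cam [0.51654562 0.25430435 0.43345157] [-3.09041689e-01 -3.32323295e-04 -9.51048434e-01]
butt [[0.4803904  0.39515579 0.172     ]] stand [[0.47972205 0.3927004  0.065     ]]
time: 3.37
tcp_pos: [0.4077, 0.3944, 0.2909]
ee_rot: [3.141, -0.002, -0.001]
wrist_force: [-0.3, 0.0, 0.4]
width: 0.0855
finger_force: 0.0
[0.4077 0.3944 0.2909] [-0.41  0.41 -0.61  1.55  0.24  1.26 -2.63]
[275.11968289 119.02971456] cam [0.4871665  0.39401195 0.43346923]
200 44
```

View pics/w2.png

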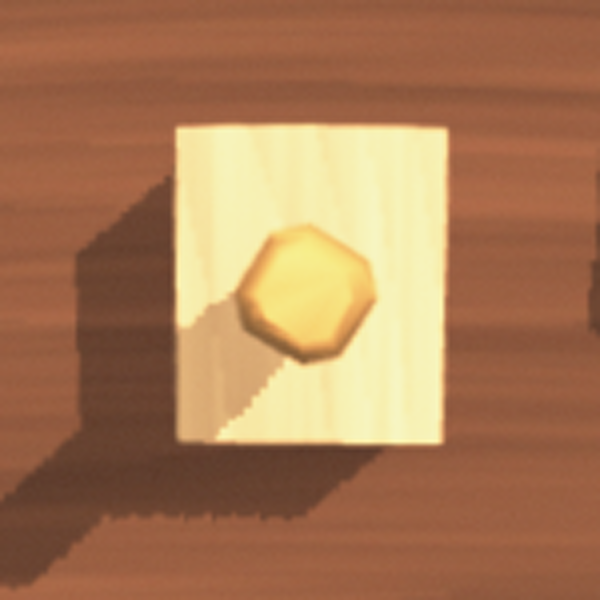

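The awl's butt is centred at crop (308,293), full-frame (277,117), and its square section is turned about 30° from the tool. I'll compute the angle.

```bash
python3 - <<'E'
from h import *
i=cv2.imread("pics/w2.png");m=optics.camera_model("wrist")
h=cv2.cvtColor(i,cv2.COLOR_BGR2HSV);print(h[293,308],h[293,248],h[200,300],h[400,300],h[340,200])
for s in(105,115,125,135):
  k=cv2.inRange(h,np.array((12,s,120)),np.array((25,255,255)));k[:215]=0;k[375:]=0;k[:,:232]=0;k[:,385:]=0
  k=cv2.morphologyEx(k,cv2.MORPH_OPEN,np.ones((9,9)))
  c=max(cv2.findContours(k,0,1)[0],key=cv2.contourArea);r=cv2.minAreaRect(c)
  p=cv2.approxPolyDP(c,9,True)[:,0];e=np.roll(p,-1,0)-p
  print(s,np.round(r,1) if 0 else r,[(int(np.hypot(*v)),int(np.degrees(np.arctan2(v[1],v[0]))%90)) for v in e], plane(m,[np.array(r[0])/4+[200,44]],.172,True)[0].round(4))
st=np.array([(175,127),(447,127),(443,443),(177,443)])/4+[200,44];q=plane(m,st,.065,True);print(q.mean(0),q.round(3).tolist())
E
```

```text
[ 26 118 247] [ 16 155 231] [ 26  80 247] [ 26  75 247] [ 16 119 219]
105 ((304.0, 299.0), (143.99996948242188, 149.99996948242188), 0.0) [(66, 32), (43, 78), (68, 32), (83, 0), (108, 81), (67, 33), (42, 79)] [0.4787 0.3962 0.172 ]
115 ((303.5, 299.5), (149.0, 143.0), 90.0) [(62, 31), (41, 78), (71, 33), (81, 0), (108, 80), (65, 33), (45, 77)] [0.4786 0.3963 0.172 ]
125 ((304.89532470703125, 295.28729248046875), (125.4210433959961, 127.29137420654297), 32.82854461669922) [(33, 72), (76, 27), (30, 68), (70, 26), (34, 74), (71, 27), (36, 70), (68, 26)] [0.4794 0.396  0.172 ]
135 ((302.9128723144531, 298.92327880859375), (124.75804138183594, 112.82426452636719), 30.068584442138672) [(65, 33), (39, 76), (62, 31), (38, 82), (65, 34), (30, 82), (16, 75), (62, 22), (43, 5), (43, 48), (63, 30), (18, 22)] [0.4787 0.3964 0.172 ]
[0.4792594  0.39567933 0.065     ] [[0.525, 0.433, 0.065], [0.524, 0.358, 0.065], [0.434, 0.358, 0.065], [0.434, 0.434, 0.065]]
```

```bash
python3 -m handwheel '[[[2.5,0,0],0],[[2.5,-0.2,0],0],[[2.1,0,0],0],[[0,0,0],0.104],[[0,0,0],0.104],[[0,0,0],0.104],[[0,0,0],0.104],[[0,0,0],0.104],[[0,0,3],0],[[0,0,3],0],[[0,0,0],0],[[0,0,0],0]]'
```

```text
time: 4.42
tcp_pos: [0.4778, 0.3945, 0.2298]
ee_rot: [3.04, -0.772, -0.004]
wrist_force: [0.8, -0.2, 0.7]
width: 0.0856
finger_force: 0.0
```

```bash
python3 -m handwheel '[[[0,-0.2,2.5],0.02],[[0,0,2.5],0],[[0,0,2],0],[[0,0,1.5],0],[[0,0,0],0],[[0,0,0],0]]'
python3 -m handwheel '[[[0,0,0],0],[[0,0,0],0],[[0,0,0],0],[[0,0,0],0],[[0,0,0],0],[[0,0,0],0],[[0,0,0],0],[[0,0,0],0]]' 0 25
```

```text
time: 4.92
tcp_pos: [0.4796, 0.3981, 0.1468]
ee_rot: [3.036, -0.802, -0.001]
wrist_force: [0.4, 0.3, -0.1]
width: 0.0851
finger_force: 0.0
time: 5.58
tcp_pos: [0.479, 0.3986, 0.146]
ee_rot: [3.037, -0.8, -0.001]
wrist_force: [-1.4, -0.6, 5.3]
width: 0.0256
finger_force: 27.4
```

```bash
python3 -m handwheel '[[[0,0,-0.5],0],[[0,0,-1.5],0],[[0,0,-2],0],[[0,0,-2],0],[[0,0,-2],0],[[0,0,-2],0],[[0,0,-1],0],[[0,0,0],0],[[0,0,0],0]]'
python3 - <<'E'
from h import *
i,m=snap("scene");s=read_state();c=proj(m,s["tcp_pos"])[0];x,y=c.astype(int);print(c, proj(m,s["tcp_pos"]-[0,0,.14]))
cv2.imwrite("pics/s1.png",cv2.resize(i[y-50:y+70,x-75:x+75],None,fx=4,fy=4,interpolation=2))
E
```

```text
time: 6.33
tcp_pos: [0.4787, 0.3986, 0.2549]
ee_rot: [3.036, -0.8, -0.002]
wrist_force: [-0.6, 0.2, -0.7]
width: 0.0256
finger_force: 26.7
[364.60095181 155.24970677] [[359.69443137 190.11108239]]
```

View pics/s1.png

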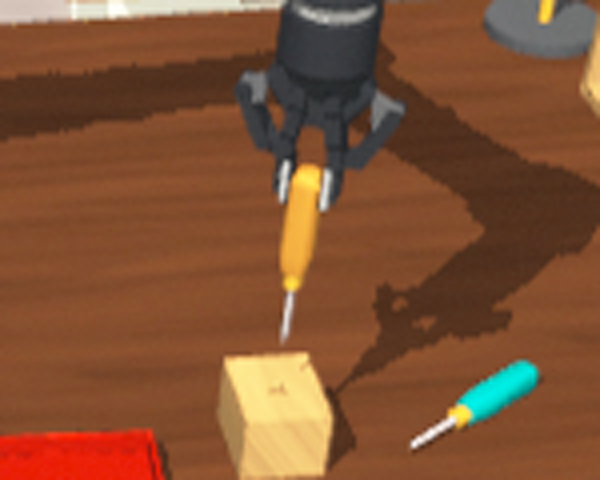

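The awl hangs upright in the pads, clear of the block, with its tip at crop (285,340). I carry it over the open bench between the trays and lower the tip to just above the bench.

```bash
python3 -m handwheel '[[[0,0,0],-0.103],[[0,0,0],-0.103],[[0,0,0],-0.103],[[0,0,0],-0.103],[[0,0,0],-0.103],[[0,2,0],0],[[1,3.5,0],0],[[1,3.5,0],0],[[1,3.5,0],0],[[1,3.5,0],0],[[1,3.5,0],0],[[1,3.5,0],0],[[1,3.5,0],0],[[1,3.5,0],0],[[1,3.5,0],0],[[1,3.5,0],0],[[0,2,0],0],[[0,1,0],0]]'
python3 -m handwheel '[[[0,0,2.5],0],[[0,0,2.5],0],[[0,0,2.5],0],[[0,0,1.5],0],[[0,0,1],0],[[0,0,0],0],[[0,0,0],0]]'
python3 - <<'E'
from h import *
i,m=snap("scene");s=read_state();c=proj(m,s["tcp_pos"])[0]
x,y=(c+[0,20]).astype(int);a=i[y-50:y+50,x-60:x+60]
print(c,proj(m,s["tcp_pos"]-[0,0,s["tcp_pos"][2]]))
cv2.imwrite("pics/s2.png",cv2.resize(a,None,fx=4,fy=4,interpolation=2))
E
```

```text
time: 7.88
tcp_pos: [0.5782, -0.0062, 0.254]
ee_rot: [3.138, -0.009, -0.008]
wrist_force: [0.1, 0.5, -0.9]
width: 0.0253
finger_force: 26.7
time: 8.47
tcp_pos: [0.5783, -0.0008, 0.1556]
ee_rot: [3.14, 0.001, -0.005]
wrist_force: [0.1, -0.4, -1.1]
width: 0.0255
finger_force: 26.7
[244.18938615 207.35611798] [[246.22614624 244.00145609]]
```

```bash
python3 -m handwheel '[[[0,0,0.7],0],[[0,0,0.3],0],[[0,0,0],0]]'; python3 -m handwheel '[[[0,0,0.3],0],[[0,0,0],0]]';python3 -m handwheel '[[[0,0,0.3],0],[[0,0,0],0]]'
```

```text
time: 8.77
tcp_pos: [0.5784, -0.0016, 0.1457]
ee_rot: [3.14, -0.001, -0.003]
wrist_force: [-0.2, 0.3, -2.1]
width: 0.0254
finger_force: 26.7
time: 8.93
tcp_pos: [0.5785, -0.0017, 0.1427]
ee_rot: [3.14, -0.001, -0.003]
wrist_force: [0.7, 0.3, -0.7]
width: 0.0252
finger_force: 26.7
time: 9.1
tcp_pos: [0.5792, -0.0016, 0.1404]
ee_rot: [3.14, -0.001, -0.0]
wrist_force: [0.2, -0.5, 2.4]
width: 0.0254
finger_force: 27.1
```

```bash
python3 -m handwheel '[[[0,0,0.2],0],[[-1,0,0.05],0],[[-1.5,0,0.15],0],[[-1.5,0,0.25],0],[[-1.5,0,0.5],0],[[-1.5,0,0.7],0],[[-0.5,0,0.3],0],[[0,0,0],0]]'
python3 - <<'E'
from h import *
i,m=snap("scene");s=read_state();c=proj(m,s["tcp_pos"])[0];print(c)
x,y=(c+[0,20]).astype(int);a=i[y-50:y+50,x-60:x+60]
cv2.imwrite("pics/s3.png",cv2.resize(a,None,fx=4,fy=4,interpolation=2))
E
```

```text
time: 9.77
tcp_pos: [0.5012, -0.0017, 0.1187]
ee_rot: [3.139, -0.0, -0.007]
wrist_force: [-5.1, 0.2, 10.7]
width: 0.0254
finger_force: 26.5
[242.93592653 201.68984909]
```

View pics/s3.png

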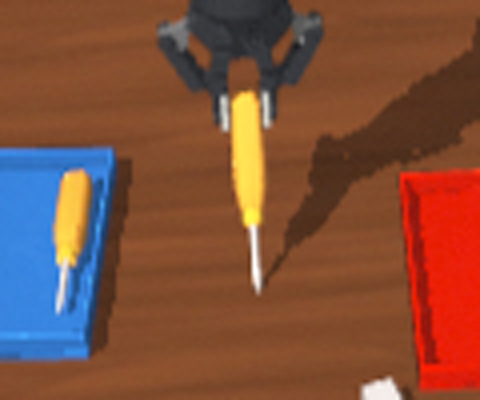

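The awl is leaning about 30°, tip held at crop (259,290), as intended. I carry on with the arc.

```bash
python3 -m handwheel '[[[-1,0,0.6],0],[[-1,0,0.8],0],[[-0.9,0,0.9],0],[[-0.9,0,1],0],[[-0.8,0,1],0],[[-0.7,0,1.1],0],[[-0.6,0,1.2],0],[[-0.5,0,1.2],0],[[-0.3,0,1],0],[[-0.3,0,1],0],[[0,0,0],0]]'
python3 -m handwheel '[[[-0.1,0,0.5],0],[[0,0,0.4],0],[[0,0,0],0]]'
```

```text
time: 10.73
tcp_pos: [0.4323, -0.0018, 0.0195]
ee_rot: [3.14, -0.0, -0.006]
wrist_force: [-0.6, 0.3, 0.6]
width: 0.0258
finger_force: 25.7
time: 10.98
tcp_pos: [0.4326, -0.0018, 0.0114]
ee_rot: [3.14, -0.001, -0.002]
wrist_force: [-0.8, 0.4, -0.3]
width: 0.0255
finger_force: 25.7
```

```bash
python3 -m handwheel '[[[0,0,0.4],0],[[0,0,0],0]]'; python3 -m handwheel '[[[0,0,0.3],0],[[0,0,0],0]]'
python3 - <<'E'
from h import *
i,m=snap("scene");s=read_state();c=proj(m,s["tcp_pos"])[0];print(c)
x,y=(c+[0,20]).astype(int);a=i[y-50:y+50,x-60:x+60]
cv2.imwrite("pics/s4.png",cv2.resize(a,None,fx=4,fy=4,interpolation=2))
E
```

```text
time: 11.15
tcp_pos: [0.4328, -0.0018, 0.0075]
ee_rot: [3.14, -0.001, -0.002]
wrist_force: [0.1, 1.2, 0.5]
width: 0.0249
finger_force: 25.7
time: 11.32
tcp_pos: [0.4326, -0.0018, 0.0045]
ee_rot: [3.14, -0.001, -0.002]
wrist_force: [-0.6, -1.1, 1.6]
width: 0.0255
finger_force: 25.9
[243.12433492 215.02052794]
```

View pics/s4.png

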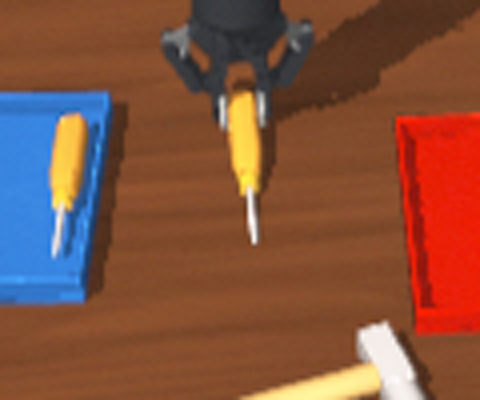

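The awl is lying practically flat, tip at crop (254,242), and slight contact is felt. I lower 2 mm more and let go.

```bash
python3 -m handwheel '[[[0,0,0.15],0],[[0,0,0],0]]'; python3 -m handwheel '[[[0,0,0],0],[[0,0,0],0],[[0,0,0],0],[[0,0,0],0],[[0,0,0],0]]' 0.65;  python3 -m handwheel '[[[0,0,-1.5],0],[[0,0,-2.5],0],[[0,0,-2.5],0],[[0,0,-1.5],0],[[0,0,0],0],[[0,0,0],0],[[0,0,0],0]]' 1
python3 - <<'E'
from h import *
i,m=snap("wrist");cv2.imwrite("pics/w3.png",i)
s=read_state();print(s["tcp_pos"].round(4))
z=np.array([[.56,0,.01],[.42,0,.013]]);p=proj(m,z,True);print(p)
for c in blobs(i,(8,130,110),(24,255,255),150,(200,60,360,330))[:3]:
    r=cv2.minAreaRect(c);print(cv2.contourArea(c),r,plane(m,cv2.boxPoints(r),.013,True).round(3).tolist())
E
```

```text
time: 11.53
tcp_pos: [0.4321, -0.0018, 0.0031]
ee_rot: [3.14, -0.0, -0.003]
wrist_force: [-0.9, -0.2, 2.8]
width: 0.0254
finger_force: 26.1
time: 11.95
tcp_pos: [0.4323, -0.0018, 0.0032]
ee_rot: [3.14, -0.0, -0.003]
wrist_force: [-0.5, -0.1, -0.5]
width: 0.0556
finger_force: 0.0
time: 12.53
tcp_pos: [0.4321, -0.0018, 0.0827]
ee_rot: [3.14, -0.001, -0.004]
wrist_force: [0.4, 0.2, -0.4]
width: 0.0853
finger_force: 0.0
[ 0.4318 -0.0018  0.0824]
[[276.88015706  35.41424157]
 [277.23303458 239.89884376]]
41964.0 ((279.5, 194.49996948242188), (158.99996948242188, 268.99993896484375), -0.0) [[0.337, 0.065, 0.013], [0.545, 0.05, 0.013], [0.545, -0.053, 0.013], [0.337, -0.068, 0.013]]
```

View pics/w3.png

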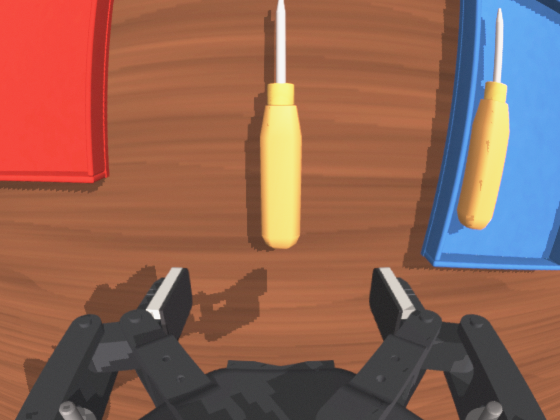

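The awl lies free and flat along the tool's x: butt at (281,249), handle/ferrule joint at (281,105), tip at (281,0). The blue tray's near-left corner is at (427,262).

```bash
python3 - <<'E'
from h import *
m=optics.camera_model("wrist")
n=["butt","handle end","ferrule end","tip","tray corner","sorted butt","sorted tip"]
for k,p in zip(n,plane(m,[(281,249),(281,105),(281,84),(281,1),(427,262),(475,227),(499,10)],.015,True)):print(k,p.round(4))
print(plane(m,[(427,262),(462,0)],.025,True).round(3))
E
```

```text
butt [ 0.4136 -0.0026  0.015 ]
handle end [ 0.5129 -0.0026  0.015 ]
ferrule end [ 0.5264 -0.0026  0.015 ]
tip [ 0.5824 -0.0026  0.015 ]
tray corner [ 0.3999 -0.1167  0.015 ]
sorted butt [ 0.4285 -0.1561  0.015 ]
sorted tip [ 0.6002 -0.1658  0.015 ]
[[ 0.405 -0.111  0.025]
 [ 0.596 -0.125  0.025]]
```

```bash
python3 -m handwheel '[[[2,0,0],0],[[1.7,0.1,1],0],[[0,0,2.5],0],[[0,0,2],0],[[0,0,1.5],0],[[0,0,0.8],0],[[0,0,0],0]]' 0.7;  python3 -m handwheel '[[[0,0,0],0],[[0,0,0],0],[[0,0,0],0],[[0,0,0],0],[[0,0,0],0],[[0,0,0],0]]' 0 50;  python3 -m handwheel '[[[0,0,-0.5],0],[[0,0,-1.5],0],[[0,0,-2.5],0],[[0,0,-2.5],0],[[0,0,-1],0],[[0,0,0],0],[[0,0,0],0]]'
python3 - <<'E'
from h import *
i,m=snap("wrist");cv2.imwrite("pics/w4.png",i);t,mt=snap("scene");s=read_state();c=proj(mt,s["tcp_pos"])[0]
x,y=(c+[0,10]).astype(int)
o=np.zeros((420,800,3),np.uint8);o[:,:400]=i[:,100:500];o[:400,400:]=cv2.resize(t[y-40:y+40,x-40:x+40],(400,400),interpolation=2);cv2.imwrite("pics/c4.png",o)
E
```

```text
time: 13.17
tcp_pos: [0.4677, -0.0028, 0.0029]
ee_rot: [3.14, 0.0, -0.01]
wrist_force: [-1.1, 0.4, -0.6]
width: 0.0594
finger_force: 0.0
time: 13.67
tcp_pos: [0.4699, -0.0028, 0.006]
ee_rot: [3.14, -0.0, -0.0]
wrist_force: [-1.2, 0.9, 6.4]
width: 0.0247
finger_force: 50.1
time: 14.25
tcp_pos: [0.4696, -0.0029, 0.0856]
ee_rot: [3.14, -0.001, -0.0]
wrist_force: [0.4, 0.5, -1.4]
width: 0.0247
finger_force: 49.3
```

View pics/c4.png

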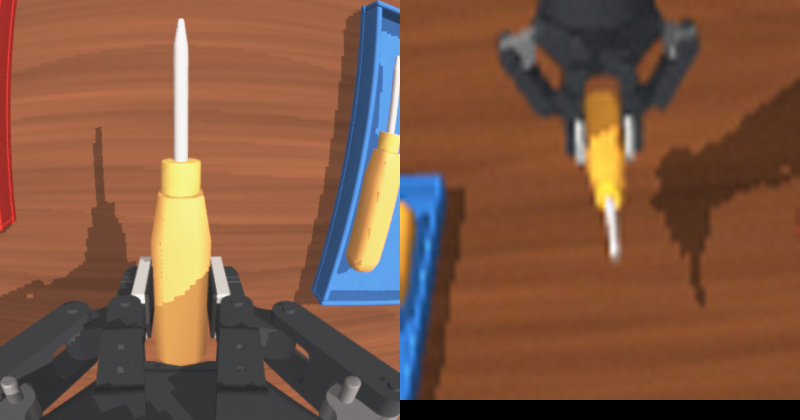

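The awl hangs level in the pads (handle at (180,260), tip at (180,20) in the left half). All ten views are used, so I work by numbers from here. Next is the move to the blue tray.

```bash
python3 -m handwheel '[[[0,0,0],0.087],[[0.5,2,0],0],[[0.5,3,0],0],[[0.5,3.5,0],0],[[0.5,3.5,0],0],[[0.5,3.5,0],0],[[0.5,3,0],0],[[0.2,2,0],0],[[0,1.1,0],0],[[0,0,0],0],[[0,0,0],0]]'
python3 - <<'E'
from h import *
i,m=snap("top");s=read_state();print(s["tcp_pos"].round(4),s["ee_rot"].round(3))
i,m=snap("wrist")
# tray blue mask extents on the rim plane, robust edges
k=cv2.inRange(cv2.cvtColor(i,cv2.COLOR_BGR2HSV),np.array((100,140,50)),np.array((125,255,255)))
c=max(cv2.findContours(k,0,1)[0],key=cv2.contourArea)
p=plane(m,c[:,0].astype(float),.025,True)[:,:2]
a=-.087;ex=np.array([np.cos(a),np.sin(a)]);ey=np.array([-ex[1],ex[0]])
q=np.c_[(p-[.513,-.203])@ex,(p-[.513,-.203])@ey]
print("tray-frame extents",q.min(0).round(3),q.max(0).round(3))
for sg in(1,-1):
    for lo,hi in((-.06,-.02),(.0,.04),(.06,.1)):
        w=q[(q[:,0]>lo)&(q[:,0]<hi)&(sg*q[:,1]>.05)]
        if len(w):print(sg,lo,(sg*(sg*w[:,1]).max()).round(4))
E
```

```text
time: 15.27
tcp_pos: [0.4819, -0.2196, 0.0846]
ee_rot: [3.138, -0.137, -0.005]
wrist_force: [-0.4, 0.2, -1.3]
width: 0.0246
finger_force: 49.4
[ 0.4822 -0.2187  0.0849] [ 3.138 -0.135 -0.005]
tray-frame extents [-0.096 -0.087] [0.12  0.074]
1 -0.06 0.0738
1 0.0 0.0727
1 0.06 0.0715
-1 -0.06 -0.0847
-1 0.0 -0.0857
-1 0.06 -0.0869
```

```bash
python3 -m handwheel '[[[0,0.6,0],0.02],[[0,0,2],0],[[0,0,2],0],[[0,0,1.5],0],[[0,0,0.8],0],[[0,0,0.4],0],[[0,0,0],0]]';python3 -m handwheel '[[[0,0,0.3],0],[[0,0,0],0]]'; python3 -m handwheel '[[[0,0,0.2],0],[[0,0,0],0]]'
```

```text
time: 15.95
tcp_pos: [0.4817, -0.2262, 0.018]
ee_rot: [3.136, -0.167, -0.004]
wrist_force: [-0.0, -0.2, -1.4]
width: 0.0247
finger_force: 49.4
time: 16.12
tcp_pos: [0.4823, -0.2268, 0.0159]
ee_rot: [3.135, -0.168, -0.001]
wrist_force: [-0.3, -0.2, -1.9]
width: 0.0244
finger_force: 49.4
time: 16.28
tcp_pos: [0.482, -0.2269, 0.0138]
ee_rot: [3.135, -0.169, -0.002]
wrist_force: [-0.2, -0.8, -0.9]
width: 0.0251
finger_force: 49.4
```

```bash
python3 -m handwheel '[[[0,0,0.2],0],[[0,0,0],0]]';python3 -m handwheel '[[[0,0,0.15],0],[[0,0,0],0]]'
```

```text
time: 16.45
tcp_pos: [0.4818, -0.2268, 0.0115]
ee_rot: [3.135, -0.169, -0.003]
wrist_force: [-0.1, -1.1, -0.4]
width: 0.0252
finger_force: 49.4
time: 16.62
tcp_pos: [0.4819, -0.2268, 0.011]
ee_rot: [3.135, -0.168, -0.002]
wrist_force: [-3.7, 0.5, 10.7]
width: 0.0252
finger_force: 50.8
```

```bash
python3 -m handwheel '[[[0,0,0],0],[[0,0,0],0],[[0,0,0],0],[[0,0,0],0]]' 0.55; python3 -m handwheel '[[[0,0,-1.5],0],[[0,0,-3],0],[[0,0,-4],0],[[-1,0,-4],0],[[-1,1.5,-4],0],[[-1,3,-3],0],[[-1,3,0],0],[[0,3,0],0],[[0,1.5,0],0],[[0,0,0],0],[[0,0,0],0]]' 1
python3 - <<'E'
from h import *
i,m=snap("wrist");cv2.imwrite("pics/w5.png",i);s=read_state();print(s["tcp_pos"].round(4),s["ee_rot"].round(3))
print("expect last grip",proj(m,[.46,-.395,.077],True),"awl",proj(m,[.474,-.227,.018],True))
h=cv2.cvtColor(i,cv2.COLOR_BGR2HSV)
for n,lo,hi,z in(("awl",(8,120,110),(22,255,255),.018),("last",(23,140,100),(34,255,255),.04)):
  for c in blobs(i,lo,hi,200)[:5]:
    r=cv2.minAreaRect(c);bx=cv2.boxPoints(r);print(n,cv2.contourArea(c),np.round(r[0]),np.round(r[1]),plane(m,r[0],z,True)[0].round(3),plane(m,bx,z,True)[:,:2].round(3).tolist())
t=optics.camera_model("top");print("heel top",plane(t,(419,251.8),.077)[0].round(3),"toe",plane(t,(407,220),.02)[0].round(3))
E
```

```text
time: 16.95
tcp_pos: [0.4819, -0.2268, 0.0099]
ee_rot: [3.135, -0.168, -0.003]
wrist_force: [0.4, -0.4, 0.2]
width: 0.0473
finger_force: 0.0
time: 17.87
tcp_pos: [0.4302, -0.34, 0.2016]
ee_rot: [3.135, -0.172, -0.003]
wrist_force: [-0.7, 0.8, -0.1]
width: 0.0855
finger_force: 0.0
[ 0.4307 -0.3388  0.2016] [ 3.136e+00 -1.690e-01 -3.000e-03]
expect last grip [[341.13009448 160.93258697]] awl [[168.36954329 157.31001765]]
awl 183723.5 [280. 210.] [419. 559.] [ 0.404 -0.337  0.018] [[0.737, 0.002], [0.655, -0.738], [-0.302, -1.053], [-0.131, 0.521]]
awl 1673.5 [432. 394.] [49. 52.] [ 0.051 -0.556  0.018] [[0.132, -0.497], [0.101, -0.594], [-0.062, -0.636], [-0.009, -0.517]]
last 6306.0 [336. 115.] [161.  50.] [ 0.497 -0.4    0.04 ] [[0.568, -0.367], [0.577, -0.413], [0.423, -0.438], [0.416, -0.388]]
heel top [ 0.458 -0.399  0.077] toe [ 0.572 -0.381  0.02 ]
```

```bash
python3 - <<'E'
from h import *
m=optics.camera_model("wrist");i=cv2.imread("pics/w5.png");h=cv2.cvtColor(i,cv2.COLOR_BGR2HSV)
c=blobs(i,(23,140,100),(34,255,255),200)[0]
f=np.zeros(h.shape[:2],np.uint8);cv2.drawContours(f,[c],-1,255,-1)
k=cv2.inRange(h,np.array((22,140,60)),np.array((36,255,255)));ho=cv2.bitwise_and(cv2.bitwise_not(k),f)
for b in cv2.findContours(ho,0,1)[0]:
    if cv2.contourArea(b)>8:
        q=cv2.minAreaRect(b);print("hole",q,plane(m,q[0],.077,True)[0].round(4))
# top face: brightness clustering
v=h[...,2][f>0];print(np.percentile(v,[5,25,50,75,95]))
x,y,w,hh=cv2.boundingRect(c);print(x,y,w,hh)
for r in range(y,y+hh,8):
    xs=np.where(k[r,x:x+w])[0]+x
    if len(xs):print(r,xs[0],xs[-1],h[r,xs[0]:xs[-1]:6,2].tolist())
# awls: strong bright orange
k2=blobs(i,(8,120,190),(24,255,255),150,(60,40,280,300))
for c in k2[:4]:
    r=cv2.minAreaRect(c);print("awl",cv2.contourArea(c),np.round(r[0]),np.round(r[1]),plane(m,r[0],.018,True)[0].round(3),plane(m,cv2.boxPoints(r),.018,True)[:,:2].round(3).tolist())
E
```

```text
hole ((347.0, 161.5), (17.0, 18.0), 90.0) [ 0.4597 -0.3986  0.077 ]
[239. 247. 247. 247. 247.]
298 38 74 158
38 316 323 [242, 247]
46 304 334 [234, 247, 247, 247, 247]
54 300 341 [241, 247, 247, 247, 247, 247, 247]
62 298 346 [241, 247, 247, 247, 247, 247, 247, 247]
70 300 348 [235, 245, 247, 247, 247, 247, 247, 247]
78 301 350 [234, 245, 247, 247, 247, 247, 247, 247, 247]
86 305 352 [239, 246, 247, 247, 247, 247, 247, 247]
94 309 353 [238, 247, 247, 247, 247, 247, 247, 247]
102 313 353 [234, 246, 247, 247, 247, 247, 247]
110 318 354 [244, 247, 247, 247, 247, 247]
118 323 355 [245, 247, 247, 247, 247, 247]
126 326 360 [237, 247, 247, 247, 247, 247]
134 321 365 [239, 247, 247, 247, 247, 247, 247, 247]
142 321 367 [239, 247, 247, 247, 247, 247, 247, 247]
150 322 368 [233, 247, 247, 247, 247, 247, 247, 247]
158 324 369 [240, 247, 247, 131, 130, 141, 247, 247]
166 325 369 [239, 247, 247, 129, 129, 241, 247, 247]
174 326 370 [239, 247, 247, 247, 247, 247, 247, 247]
182 327 371 [239, 247, 247, 247, 247, 247, 247, 247]
190 328 364 [237, 247, 247, 247, 247, 247]
awl 2028.0 [166. 148.] [103.  25.] [ 0.485 -0.225  0.018] [[0.541, -0.216], [0.537, -0.243], [0.428, -0.232], [0.43, -0.202]]
awl 1668.5 [107. 157.] [97. 22.] [ 0.486 -0.151  0.018] [[0.543, -0.139], [0.539, -0.169], [0.43, -0.16], [0.43, -0.128]]
```

```bash
python3 - <<'E'
from h import *
m=optics.camera_model("wrist")
s=read_state();T=s["tcp_pos"];a=2*np.arctan2(s["ee_rot"][1],s["ee_rot"][0]);print("tool yaw deg",np.degrees(a))
i=cv2.imread("pics/w5.png");k=cv2.inRange(cv2.cvtColor(i,cv2.COLOR_BGR2HSV),np.array((22,140,60)),np.array((36,255,255)))
def edge(r0,r1,side,z):
    P=[]
    for r in range(r0,r1):
        xs=np.where(k[r,290:390])[0]+290;P.append((xs[side],r))
    q=plane(m,np.array(P)+[.5*(1 if side else -1),0],z,True)
    v=cv2.fitLine(np.float32(q[:,:2]),cv2.DIST_HUBER,0,.01,.01).ravel();print(r0,side,z,"yaw",np.degrees(np.arctan(v[1]/v[0])).round(1),v[2:].round(4))
edge(136,180,-1,.076);edge(136,180,0,.076);edge(136,180,0,.035)
toe=plane(m,(319,38),.012,True)[0];g=np.array([.4597,-.3986]);d=toe[:2]-g;print("toe",toe.round(3),np.hypot(*d),np.degrees(np.arctan2(d[1],d[0])))
E
```

```text
tool yaw deg -6.151230633879291
136 -1 0.076 yaw 4.2 [ 0.4616 -0.4183]
136 0 0.076 yaw 4.7 [ 0.4641 -0.3786]
136 0 0.035 yaw 4.7 [ 0.4571 -0.3834]
toe [ 0.578 -0.394  0.012] 0.11824960930723992 2.2664630555060716
```

```bash
python3 -m handwheel '[[[0,0,0],-0.093],[[0,0,0],-0.093],[[0.8,2,1],0],[[0.8,2,2],0],[[0.8,2.1,2],0],[[0,0,1],0],[[0,0,0],0],[[0,0,0],0]]' 1 60
python3 - <<'E'
from h import *
s=read_state();print(s["tcp_pos"].round(4),s["ee_rot"].round(3))
m=np.load("w1.npy",allow_pickle=True).item()
print("red near corners",plane(m,[(254,138),(377,148),(386,10)],.025,True).round(3))
i=cv2.imread("pics/w1.png");c=max(blobs(i,(0,180,90),(6,255,255),500),key=cv2.contourArea)
for e in(cv2.approxPolyDP(c,6,True)[:,0],):print(e.tolist(),plane(m,e,.025,True)[:,:2].round(3).tolist())
E
```

```text
time: 18.58
tcp_pos: [0.4595, -0.3964, 0.1415]
ee_rot: [-3.138, -0.127, 0.005]
wrist_force: [0.3, 0.1, 0.5]
width: 0.0852
finger_force: 0.0
[ 0.4595 -0.3964  0.1415] [-3.138 -0.127  0.005]
red near corners [[0.478 0.289 0.025]
 [0.468 0.131 0.025]
 [0.652 0.121 0.025]]
[[262, 0], [253, 139], [376, 148], [386, 0]] [[0.657, 0.279], [0.477, 0.29], [0.468, 0.132], [0.666, 0.121]]
```

```bash
python3 -m handwheel '[[[0,0.2,2.5],0],[[0,0,3],0],[[0,0,2.5],0],[[0,0,1.7],0],[[0,0,0.7],0],[[0,0,0],0],[[0,0,0],0]]'; python3 -m handwheel '[[[0,0,0],0],[[0,0,0],0],[[0,0,0],0],[[0,0,0],0],[[0,0,0],0],[[0,0,0],0]]' 0 60; python3 -m handwheel '[[[0,0,-0.5],0],[[0,0,-1.5],0],[[0,0,-2.5],0],[[0,0,-3],0],[[0,0,-3],0],[[0,0,-2],0],[[0,0,0],0],[[0,0,0],0]]'
```

```text
time: 19.17
tcp_pos: [0.4601, -0.4004, 0.0394]
ee_rot: [3.137, 0.125, -0.001]
wrist_force: [-0.7, -0.2, 0.7]
width: 0.0852
finger_force: 0.0
time: 19.67
tcp_pos: [0.4597, -0.4011, 0.0393]
ee_rot: [3.136, 0.123, -0.001]
wrist_force: [-0.9, 1.0, 8.2]
width: 0.0399
finger_force: 62.7
time: 20.33
tcp_pos: [0.4596, -0.4007, 0.1637]
ee_rot: [3.136, 0.123, -0.001]
wrist_force: [0.3, 0.1, -3.5]
width: 0.0401
finger_force: 61.4
```

```bash
python3 -m handwheel '[[[0,0,0],0.068],[[0,0,0],0.068],[[0,-2,0],0],[[0.4,-3.5,0],0],[[0.4,-3.5,0],0],[[0.4,-3.5,0],0],[[0.4,-3.5,0],0],[[0.4,-3.5,0],0],[[0.4,-3.5,0],0],[[0.4,-3.5,0],0],[[0.4,-3.5,0],0],[[0.4,-3.5,0],0],[[0.4,-3.5,0],0],[[0.4,-3.5,0],0],[[0.4,-3.5,0],0],[[0.4,-3.5,0],0],[[0.4,-3.5,0],0]]'
python3 -m handwheel '[[[0.3,-3.5,0],0],[[0,-3.5,0],0],[[0,-2,0],0],[[0,-1.1,0],0],[[0,0,0],0],[[0,0,0],0]]'
```

```text
time: 21.75
tcp_pos: [0.5432, 0.1068, 0.1598]
ee_rot: [3.137, -0.09, -0.009]
wrist_force: [0.5, -0.4, -3.3]
width: 0.0404
finger_force: 61.5
time: 22.25
tcp_pos: [0.5527, 0.2049, 0.1602]
ee_rot: [3.136, -0.09, -0.007]
wrist_force: [0.0, -0.5, -3.7]
width: 0.0403
finger_force: 61.5
```

```bash
python3 -m handwheel '[[[0,0,2.5],0],[[0,0,3],0],[[0,0,2.5],0],[[0,0,1.5],0],[[0,0,1],0],[[0,0,0.4],0],[[0,0,0],0],[[0,0,0],0]]';python3 -m handwheel '[[[0,0,0.3],0],[[0,0,0],0]]';python3 -m handwheel '[[[0,0,0.2],0],[[0,0,0],0]]'
```

```text
time: 22.92
tcp_pos: [0.5539, 0.2053, 0.0535]
ee_rot: [3.138, -0.092, -0.001]
wrist_force: [0.5, 0.2, -3.4]
width: 0.0402
finger_force: 61.5
time: 23.08
tcp_pos: [0.5537, 0.206, 0.0504]
ee_rot: [3.139, -0.09, -0.001]
wrist_force: [-0.3, -0.6, -3.4]
width: 0.0403
finger_force: 61.5
time: 23.25
tcp_pos: [0.5533, 0.206, 0.0479]
ee_rot: [3.138, -0.09, -0.002]
wrist_force: [0.1, -0.3, -4.3]
width: 0.0404
finger_force: 61.5
```

```bash
python3 -m handwheel '[[[0,0,0.2],0],[[0,0,0],0]]';python3 -m handwheel '[[[0,0,0.15],0],[[0,0,0],0]]'; python3 -m handwheel '[[[0,0,0.1],0],[[0,0,0],0]]'
```

```text
time: 23.42
tcp_pos: [0.5531, 0.2059, 0.0456]
ee_rot: [3.138, -0.09, -0.003]
wrist_force: [-0.1, -1.0, -3.4]
width: 0.04
finger_force: 61.5
time: 23.58
tcp_pos: [0.5533, 0.206, 0.0444]
ee_rot: [3.139, -0.09, -0.002]
wrist_force: [0.4, -0.1, -3.1]
width: 0.0399
finger_force: 61.7
time: 23.75
tcp_pos: [0.5533, 0.206, 0.0443]
ee_rot: [3.138, -0.09, -0.002]
wrist_force: [-3.5, -1.3, 8.0]
width: 0.04
finger_force: 63.0
```

Touchdown at the expected height. I release, withdraw and check numerically.

```bash
python3 -m handwheel '[[[0,0,0],0],[[0,0,0],0],[[0,0,0],0],[[0,0,0],0],[[0,0,0],0],[[0,0,0],0]]' 1; python3 -m handwheel '[[[0,0,-1.5],0],[[0,0,-3],0],[[0,0,-4],0],[[0,0,-4],0],[[-1,0,-3],0],[[-3,1,-1],0],[[-3,2,0],0],[[-3,2,0],0],[[-1,1,0],0],[[0,0,0],0],[[0,0,0],0]]'
python3 - <<'E'
from h import *
i,m=snap("wrist");s=read_state();print(s["tcp_pos"].round(4))
for n,lo,hi,z in(("last",(23,140,100),(34,255,255),.04),("awl",(8,120,190),(22,255,255),.018)):
  for c in blobs(i,lo,hi,400)[:4]:
    r=cv2.minAreaRect(c);print(n,cv2.contourArea(c),np.round(r[0]),np.round(r[1]),plane(m,cv2.boxPoints(r),z,True)[:,:2].round(3).tolist())
# top view: bystanders before/after
t,_=snap("top");a=cv2.imread("pics/top0.png")
for n,(x0,y0,x1,y1) in dict(hammer=(262,145,336,183),spool=(400,190,430,214),tin=(164,180,196,210),turq=(105,225,156,260)).items():
    print(n,"mean diff",cv2.absdiff(t,a)[y0:y1,x0:x1].mean().round(2))
for c in blobs(t,(22,150,120),(33,255,255),60,(205,160,440,285)):
    r=cv2.minAreaRect(c);mm=optics.camera_model("top");print("top yellow",np.round(r[0]),np.round(r[1]),plane(mm,r[0],.045)[0].round(3))
E
```

```text
time: 24.25
tcp_pos: [0.5532, 0.2059, 0.0432]
ee_rot: [3.138, -0.09, -0.003]
wrist_force: [-0.4, 0.5, -0.3]
width: 0.0857
finger_force: 0.0
time: 25.17
tcp_pos: [0.4404, 0.1524, 0.2091]
ee_rot: [3.139, -0.091, -0.001]
wrist_force: [0.4, 1.1, 0.5]
width: 0.0857
finger_force: 0.0
[0.4411 0.1531 0.209 ]
last 5367.0 [216.  54.] [108.  63.] [[0.638, 0.233], [0.629, 0.172], [0.522, 0.178], [0.528, 0.239]]
awl 530.5 [240.  58.] [ 16. 117.] [[0.515, 0.201], [0.639, 0.187], [0.636, 0.17], [0.512, 0.184]]
hammer mean diff 0.95
spool mean diff 0.82
tin mean diff 1.0
turq mean diff 0.97
top yellow [242. 206.] [15. 37.] [0.599 0.203 0.045]
```

```bash
python3 -c "
from workcell import bot;print(bot.hand_in())"
```

```text
the job is handed in; nothing more can be done
None
```

I handed the job in at about 25 s: the awl was laid flat on the open bench, let go, picked up again crosswise and put in the blue tray, the last was set on its sole in the red tray, and the top view shows the hammer, spool and tin unmoved.

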